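# Put the check weight away in the scale stand's hidden drawer

## Robot

A 7-joint arm with a two-finger parallel gripper is mounted at the origin on the work surface. World frame = base frame: x ahead of the robot, y to its left, z up, the work surface at z = 0. Lengths are in m, angles in rad, forces in N, time in s.
With the tool pointing down it reaches from about 0.4 to 0.9 m from the base axis. Payload 5.5 kg.
Tool frame: the origin (TCP) lies on the mounting face of the last link; the fingertips stand 178 mm ahead of it and the grasp point (between the pads) lies 159 mm ahead of it (ctrl.tcp_to_grasp is the distance from the TCP to the grasp point, in m); z points along the fingers, y is the line along which they close (so a half turn about z gives the same grasp; the last joint's range is limited). The gripper opens to 92 mm and grips with 3 to 60 N. Pads are 19 mm wide; open, the fingers measure 130 mm over their backs; the gripper's body (75 mm by 190 mm) begins 47 mm behind the grasp point.
Start: joints at [1.552, 0.501, -0.427, 1.55, 0.221, 1.138, -0.21], TCP at [0.181, -0.624, 0.405] pointing down, gripper open.
Joint ranges: [-2.88, 2.88], [-0.31, 2.03], [-1.54, 1.56], [0.2, 2.42], [-1.41, 4.55], [0.19, 2.02], [-2.57, 2.57]. Speed limits (rad/s): [2.57, 2.57, 3.14, 3.14, 3.14, 3.14, 3.14].

## Interface

Orientations are given as a unit quaternion [x, y, z, w].
In Python, from bench import ctrl, hand, inverse_kinematics, optics gives the robot as it stands. Calls block until the motion is done:
- ctrl.goto(position, orientation): joint-space move of the TCP to a pose.
- ctrl.movel(position, rotation=None, feed=0.15, guard=None): straight line of the TCP; rotation=None keeps the orientation; feed is the mean speed in m/s. With guard (N) it stops when the force on the tool has changed by that much, and returns True; else False.
- ctrl.move_j(angles): joint-space move.
- hand.command_gripper(opening): finger opening in m; the grip force is fixed at half the most; returns when the fingers have stopped.
- ctrl.dwell(seconds).
- inverse_kinematics(position, orientation): joint angles nearest the present ones, or None.
- ctrl.state(): the state.
- optics.snapshot(name): name is "scene" or "top"; returns a dict with "pixels" (400x640x3 uint8, red, green, blue), "range_z" (400x640 float32, m along the optical axis (not along the pixel's ray), 0 where there is no reading), "K" (3x3 intrinsics, pixels), "eye" and "orientation" of the camera in the world. Camera axes: x right, y down, z forward; pixel columns grow to the right and rows downward; lengths in m; the calibration is good to about 2 mm. A picture is of the moment at which its call begins.
A pose or a line that the arm cannot do raises ctrl.MotionError and nothing moves.
- ctrl.hand_in(): hands the job in; it is judged then, once.
Trained networks look in the newest picture that a camera, given by its name, has taken for a name from the list of things; names that differ only in an ending like _2 or _b are one class to them, and where a whole thing is asked for, a point or a joint stands for the part that bears it (a point fixed in the world has none). Each returns a list of dicts, best first, with "confidence" (0 to 1); they miss things now and then, are a little off and sometimes report something else, mostly with a low value. They report only what shows in the picture. A call takes as long as a camera call. They do not tell look-alikes from the thing itself.
- optics.silhouettes(camera, name): "mask" (400x640 bool, what is visible of it) and "location" ([column, row] in pixels, amid what is visible of it).
- optics.pinpoint(camera, name): "location" ([column, row] in pixels: a listed point, or the origin of a listed thing).
The state is a dict: "clock": time; "qpos": joint angles; "qvel": joint speeds; "joint_efforts": joint torques, N m; "tool_pos": TCP position; "eef_rot": TCP orientation; "wrist_force": force on the tool from outside, world axes, zero at the start; "ft_torque": the same for the moment, N m; "width": finger opening in m; "grasp_force": force on a finger pad.
Only numpy, scipy, OpenCV 4.12 (cv2) and the standard library are available. Lean on these libraries where they do the work, as an engineer would, in place of code of your own. Each camera call takes 0.05 s, during which the arm holds its last target. There are 200 camera calls.

## Task

The big check weight belongs in the hidden drawer of the steel stand under the portion scale. Press the push plate on top of the stand so that the drawer springs out, then stand the larger of the two knob-topped weights upright on the drawer's floor and let go, leaving the drawer open. Leave the smaller weight where it stands.

Things in the scene. Friction and masses are not known exactly. Their poses are not given: they have to be found in the camera images.
- plate_top (a point): Centre of the top of the push plate: square steel, 40 mm wide, black surround, 72 mm above the table, on a fixed dark steel case (the scale stand: 240 deep, 220 wide, 62 high), 30 mm behind its front face, 75 mm left of its middle. A white scale (98 mm above table) starts 37 mm behind this point. Press it down: 8 mm travel, 2 to 5 N; the drawer unlatches 4 mm down. x points into the stand, z up.
- drawer_floor (a point): Centre of the drawer's clear floor, on its upper face, 8 mm above the table; moves with the drawer. Shut at the start: flush, no handle. Pressing the plate makes a spring push it 130 mm out along this point's -x (towards the robot) in about 1 s and keep it out. Open, the point is 62 mm in front of the stand; clear floor 124 (x) by 180 mm (y), side walls 32 mm, front panel 48 mm above it. z up.
- big_weight_centre (a point): Centre, half-way up, of the larger check weight: upright steel cylinder, 36 mm diameter, small knob on top, 42 mm high in all (cylinder 30, knob 22 wide), 0.25 kg. z is its axis. It stands on a white cutting board 12 mm thick: this point is 33 mm above the table, 21 mm above its foot. The small weight and a salt shaker (42 wide, 77 high) share the board, at least 90 mm off; places differ.
- small_weight_centre (a point): Centre, half-way up, of the smaller check weight: the same shape in steel, 20 mm in diameter and 30 mm high in all, upright on the same board. To be left alone.
There are look-alikes about, which are no part of the job. Leave any blue, orange or purple look-alike of the part that bears big_weight_centre alone.

How it is judged:
By the outcome, as a careful person would: the job done as asked, in the order asked, and still so for the second after the job is handed in, with the robot touching nothing.
It also fails if it takes over 58 s, if anything falls off the work surface, if the arm or the gripper's body presses on something with over 40 N, if the wrist force passes 120 N, or if a joint passes its speed limit or range.

## Working session

There is one attempt and no reset: what is moved stays moved. The work goes in short steps, each a Python script; the robot and the scene stay as the last script left them, time stands still between calls to the robot, and variables do not carry over. Pictures are saved under pics/ and viewed, at most 10 in all, crops included, and the job is handed in when it is done.

```bash
mkdir -p pics
cat > h.py <<'E'
import numpy as np, cv2
from scipy.spatial.transform import Rotation as R
from bench import ctrl, hand, inverse_kinematics, optics
def world(s,uv,z=None,rng=None):
    K=s["K"];d=np.array([(uv[0]-K[0,2])/K[0,0],(uv[1]-K[1,2])/K[1,1],1.])
    o=np.array(s["orientation"]); M=R.from_quat(o).as_matrix() if o.shape==(4,) else o
    e=np.array(s["eye"]);w=M@d
    if z is not None: return e+w*(z-e[2])/w[2]
    if rng is None: rng=np.median(s["range_z"][int(uv[1])-1:int(uv[1])+2,int(uv[0])-1:int(uv[0])+2])
    return e+w*rng
def save(s,n): cv2.imwrite("pics/"+n+".png",s["pixels"][:,:,::-1])
E
python3 - <<'E'
from h import *
np.set_printoptions(precision=4,suppress=True)
Z=dict(plate_top=.072,drawer_floor=.008,big_weight_centre=.033,small_weight_centre=.027)
for c in("scene","top"):
    s=optics.snapshot(c);save(s,c+"0");print(c,s["eye"])
    for n in Z:
        for d in optics.pinpoint(c,n): print(n,d["location"],round(d["confidence"],2),world(s,d["location"],Z[n]),world(s,d["location"]))
        if 'weight' in n:
            for d in optics.silhouettes(c,n): print("  sil",d["location"],round(d["confidence"],2),d["mask"].sum())
print(ctrl.state())
E
```

```text
scene [ 0.9357 -0.451   0.851 ]
plate_top [430.8, 168.3] 0.6 [0.6091 0.207  0.072 ] [0.6084 0.2083 0.0704]
big_weight_centre [258.0, 183.4] 0.83 [ 0.3518 -0.0954  0.033 ] [ 0.3559 -0.0979  0.0387]
big_weight_centre [224.4, 203.1] 0.64 [ 0.3463 -0.1869  0.033 ] [ 0.3433 -0.1856  0.0288]
big_weight_centre [243.2, 223.8] 0.62 [ 0.4201 -0.1895  0.033 ] [ 0.4314 -0.1952  0.051 ]
big_weight_centre [189.5, 219.1] 0.55 [ 0.3309 -0.2693  0.033 ] [ 0.3342 -0.2703  0.0375]
  sil [254.6, 185.3] 0.79 272
  sil [242.3, 224.8] 0.76 281
  sil [225.3, 202.7] 0.72 255
  sil [189.7, 221.0] 0.51 296
small_weight_centre [287.7, 269.0] 0.5 [ 0.5672 -0.1874  0.027 ] [ 0.573  -0.1916  0.04  ]
  sil [285.1, 274.3] 0.51 93
top [ 0.4383 -0.0358  0.9827]
plate_top [212.9, 159.9] 0.78 [0.6181 0.2048 0.072 ] [0.6177 0.2043 0.0739]
big_weight_centre [331.4, 270.7] 0.74 [ 0.345  -0.0806  0.033 ] [ 0.3459 -0.0802  0.042 ]
big_weight_centre [375.3, 240.9] 0.55 [ 0.4172 -0.1918  0.033 ] [ 0.4177 -0.1879  0.0564]
big_weight_centre [374.2, 276.3] 0.55 [ 0.3297 -0.1869  0.033 ] [ 0.3308 -0.1854  0.0424]
big_weight_centre [399.9, 276.8] 0.53 [ 0.3276 -0.2511  0.033 ] [ 0.3274 -0.2514  0.0314]
  sil [375.5, 241.1] 0.7 183
  sil [373.7, 278.7] 0.54 161
  sil [336.7, 269.1] 0.51 165
  sil [402.5, 276.0] 0.46 169
small_weight_centre [372.2, 180.1] 0.4 [ 0.5717 -0.1886  0.027 ] [ 0.5694 -0.186   0.0432]
  sil [373.2, 182.3] 0.46 51
{'clock': 0.7, 'qpos': array([ 1.5522,  0.5008, -0.427 ,  1.5504,  0.2208,  1.1383, -0.2103]), 'qvel': array([-0.0008, -0.0015,  0.0013,  0.0002,  0.0008,  0.0009, -0.0004]), 'joint_efforts': array([ -0.0005, -56.626 ,  -5.8088, -27.9445,  -0.0666,   0.0206,
         0.    ]), 'tool_pos': array([ 0.1808, -0.6243,  0.4048]), 'eef_rot': array([0.9901, 0.1404, 0.    , 0.0001]), 'wrist_force': array([ 0.6817, -0.0755,  0.2266]), 'ft_torque': array([0.0051, 0.0089, 0.0001]), 'grasp_force': 0.0, 'width': 0.09172205109694112}
```

View pics/scene0.png

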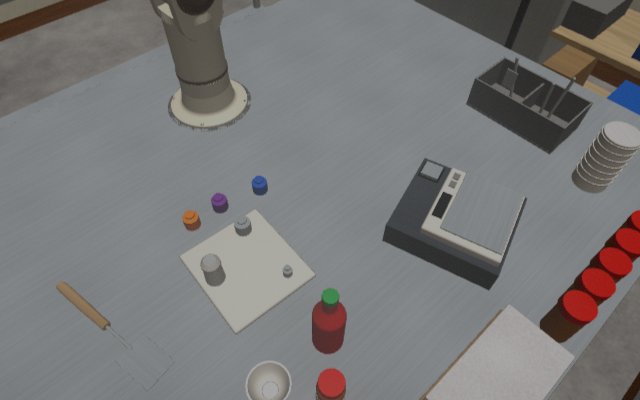

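View pics/top0.png

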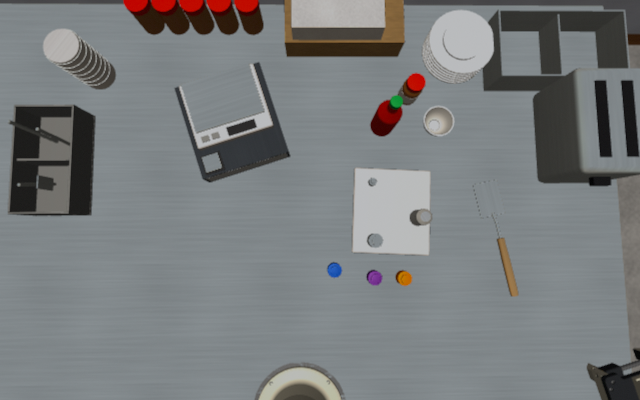

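The pictures show the steel big weight at scene (243,224) and top (375,241). The small weight is at top (373,182), the shaker at (422,217), and the push plate at scene (431,170) and top (212,160). The coloured look-alikes are off the board. Next I'll fit the stand's yaw and refine the points from depth.

```bash
cat >> h.py <<'E'
def cloud(s):
    h,w=s["range_z"].shape;u,v=np.meshgrid(np.arange(w),np.arange(h));K=s["K"];r=s["range_z"]
    P=np.stack([(u-K[0,2])/K[0,0]*r,(v-K[1,2])/K[1,1]*r,r],-1)
    o=np.array(s["orientation"]); M=R.from_quat(o).as_matrix() if o.shape==(4,) else o
    P=P@M.T+s["eye"];P[r<=0]=np.nan;return P
E
python3 - <<'E'
from h import *
np.set_printoptions(precision=4,suppress=True)
for c in("top","scene"):
    s=optics.snapshot(c);P=cloud(s).reshape(-1,3)
    near=np.linalg.norm(P[:,:2]-[.68,.13],axis=1)<.2
    Q=P[near&(P[:,2]>.052)&(P[:,2]<.115)]
    print(c,len(Q),cv2.minAreaRect(Q[:,:2].astype(np.float32)),cv2.boxPoints(cv2.minAreaRect(Q[:,:2].astype(np.float32))))
    near=np.linalg.norm(P[:,:2]-[.418,-.19],axis=1)<.035
    Q=P[near&(P[:,2]>.03)&(P[:,2]<.07)]
    print("big",len(Q),Q.mean(0),Q.min(0),Q.max(0), "board z",np.median(P[near&(P[:,2]<.025),2]))
    near=np.linalg.norm(P[:,:2]-[.612,.206],axis=1)<.03
    Q=P[near&(P[:,2]>.067)&(P[:,2]<.08)];print("plate",len(Q),Q.mean(0),cv2.minAreaRect(Q[:,:2].astype(np.float32)))
g=s=None
d=R.from_euler('xyz',[np.pi,0,0])
print(R.from_quat(ctrl.state()["eef_rot"]).as_matrix())
E
```

```text
top 8684 ((0.719637393951416, 0.16352510452270508), (0.24106347560882568, 0.22086364030838013), 17.891206741333008) [[0.571  0.2316]
 [0.6389 0.0214]
 [0.8683 0.0955]
 [0.8004 0.3056]]
big 170 [ 0.4185 -0.1892  0.0477] [ 0.4023 -0.2073  0.0312] [ 0.4345 -0.1733  0.0577] board z 0.013661619181240647
plate 304 [0.6108 0.206  0.0733] ((0.6117541790008545, 0.20666931569576263), (0.047965217381715775, 0.04820800572633743), 15.766988754272461)
scene 9848 ((0.7219104170799255, 0.1615849733352661), (0.24088890850543976, 0.22442756593227386), 17.581146240234375) [[0.5732 0.2322]
 [0.641  0.0182]
 [0.8706 0.091 ]
 [0.8028 0.3049]]
big 222 [ 0.4248 -0.1947  0.0442] [ 0.4025 -0.21    0.0306] [ 0.4385 -0.1742  0.0574] board z 0.011884996546053128
plate 245 [0.6141 0.2043 0.0712] ((0.613366961479187, 0.20617987215518951), (0.0398578979074955, 0.04240656644105911), 16.579782485961914)
[[ 0.9605  0.2782  0.    ]
 [ 0.2782 -0.9605 -0.0001]
 [ 0.      0.0001 -1.    ]]
```

Run:
```python
from h import *
np.set_printoptions(precision=4,suppress=True)
q=(R.from_euler('z',17.8,degrees=True)*R.from_euler('x',180,degrees=True)).as_quat()
p=np.array([.6118,.2062])
hand.command_gripper(0.0)
ctrl.goto([*p,.40],q)
ctrl.movel([*p,.178+.080],feed=.2)
s0=ctrl.state();print(s0["tool_pos"],s0["clock"],s0["qpos"])
print(ctrl.movel([*p,.178+.0645],feed=.02,guard=12))
s=ctrl.state();print(s["tool_pos"],s["wrist_force"]-s0["wrist_force"])
ctrl.movel([*p,.40],feed=.2)
ctrl.dwell(.5)
hand.command_gripper(.092)
print(ctrl.state()["clock"])
for c in("top","scene"):
    s=optics.snapshot(c);save(s,c+"1")
    for d in optics.pinpoint(c,"drawer_floor"): print(d["location"],d["confidence"],world(s,d["location"],.008))
    P=cloud(s).reshape(-1,3);yaw=np.radians(17.8);ex=np.array([np.cos(yaw),np.sin(yaw)]);ey=np.array([-ex[1],ex[0]])
    L=np.c_[(P[:,:2]-[.606,.126])@ex,(P[:,:2]-[.606,.126])@ey,P[:,2]]
    m=(L[:,0]>-.2)&(L[:,0]<-.01)&(abs(L[:,1])<.14)&(L[:,2]<.09)
    w=L[m&(L[:,2]>.03)];print("walls",len(w),w.min(0),w.max(0)) if len(w) else 0
    b=optics.pinpoint(c,"big_weight_centre");print([ (d["location"],d["confidence"]) for d in b])
```

```text
[0.6123 0.2067 0.2592] 6.3667 [ 0.2389  0.8195 -0.901   1.6557  0.7295  1.0338 -2.1601]
False
[0.6121 0.2062 0.2428] [ 1.377  -0.8333  3.1893]
10.1917
[256.0, 190.3] 0.63 [0.5504 0.1101 0.008 ]
walls 133 [-0.1303 -0.1021  0.0313] [-0.0124 -0.0581  0.0604]
[([400.6, 276.7], 0.6), ([373.0, 236.6], 0.56), ([373.9, 276.7], 0.51)]
[379.7, 191.8] 0.85 [0.5479 0.1131 0.008 ]
walls 809 [-0.1297 -0.1053  0.0301] [-0.0103  0.1034  0.0596]
[([242.3, 225.6], 0.78), ([255.7, 183.6], 0.73), ([221.2, 203.2], 0.71), ([194.2, 220.0], 0.65)]
```

View pics/scene1.png

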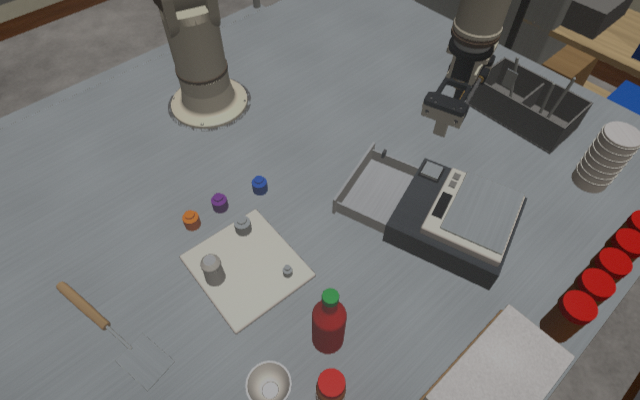

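The drawer is open (scene 380,192), and its floor centre is at about (0.547, 0.109). Now I'll pick the weight, with the closing line turned away from the shaker.

```bash
cat >> h.py <<'E'
def quat(y): return (R.from_euler('z',y,degrees=True)*R.from_euler('x',180,degrees=True)).as_quat()
E
python3 - <<'E'
from h import *
np.set_printoptions(precision=3,suppress=True)
b=[.4185,-.190]
q0=ctrl.state()["qpos"]; best=None
for y in(114,-66,100,-80):
    a=inverse_kinematics([*b,.35],quat(y));c=inverse_kinematics([*b,.196],quat(y));print(y,a,c)
    if a is not None and c is not None and (best is None): best=y
    elif a is not None and c is not None and best in(114,-66) and y in (114,-66) and abs(a[6])<abs(inverse_kinematics([*b,.35],quat(best))[6]): best=y
print(best)
hand.command_gripper(.066)
ctrl.goto([*b,.35],quat(best))
ctrl.movel([*b,.26],feed=.2)
s0=ctrl.state()
print(ctrl.movel([*b,.196],feed=.06,guard=8))
hand.command_gripper(0.0)
s=ctrl.state();print(s["tool_pos"],s["width"],s["grasp_force"],s["clock"])
ctrl.movel([*b,.30],feed=.12)
s=ctrl.state();print(s["tool_pos"],s["width"],s["grasp_force"],s["wrist_force"]-s0["wrist_force"],s["clock"])
im=optics.snapshot("scene");save(im,"grasp")
for y in(17.8,197.8,):print(y,inverse_kinematics([.547,.109,.30],quat(y)),inverse_kinematics([.547,.109,.19],quat(y)))
E
```

```text
114 [ 1.487  0.714 -1.49   2.048  0.789  1.166  0.064] [ 1.298  0.904 -1.2    2.135  1.103  0.963 -0.14 ]
-66 [ 1.007  0.272 -0.725  2.058  0.231  0.891 -2.569] [ 0.544  0.489 -0.207  2.157  0.198  0.513 -2.535]
100 [ 1.484  0.698 -1.477  2.048  0.775  1.153 -0.167] [ 1.272  0.86  -1.154  2.136  1.062  0.917 -0.356]
-80 [ 0.157  0.203  0.236  2.084 -0.062  0.861 -2.539] [ 0.168  0.491  0.236  2.169 -0.23   0.504 -2.388]
114
False
[ 0.418 -0.19   0.196] 0.03517353889004357 30.0021936558187 15.3917
[ 0.418 -0.19   0.299] 0.03474964345815577 29.9953162483871 [-1.207  0.005 -2.431] 16.4083
17.8 [ 0.434  0.603 -0.893  1.863  0.572  0.954 -1.979] [ 0.338  0.756 -0.764  1.907  0.737  0.785 -2.102]
197.8 [ 0.691  1.025 -1.456  1.857  1.065  1.328  0.811] [ 0.627  1.123 -1.284  1.899  1.209  1.18   0.748]
```

View pics/grasp.png

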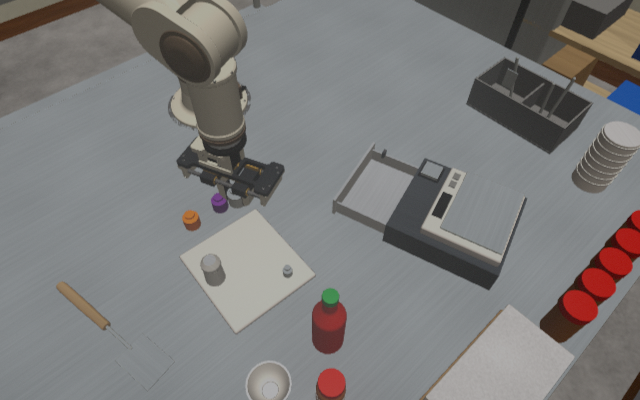

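The weight is held: width is 35 mm, it weighs 2.4 N, and it shows at scene (236,197). Next I'll place it.

Run:
```python
from h import *
np.set_printoptions(precision=3,suppress=True)
d=[.547,.109]
ctrl.goto([*d,.30],quat(197.8))
ctrl.movel([*d,.205],feed=.12)
print(ctrl.movel([*d,.190],feed=.02,guard=4))
s=ctrl.state();print(s["tool_pos"],s["width"],s["wrist_force"])
hand.command_gripper(.066)
ctrl.dwell(.2)
ctrl.movel([*d,.34],feed=.12)
ctrl.goto([.45,-.02,.40],quat(160))
print(ctrl.state()["clock"])
s=optics.snapshot("scene");save(s,"placed");P=cloud(s).reshape(-1,3)
n=np.linalg.norm(P[:,:2]-d,axis=1)<.045
Q=P[n&(P[:,2]>.018)];print(len(Q),Q.mean(0) if len(Q) else 0,Q.max(0) if len(Q) else 0)
cv2.imwrite("pics/crop.png",cv2.resize(s["pixels"][120:300,180:460,::-1],None,fx=2.8,fy=2.8,interpolation=cv2.INTER_CUBIC))
```

```text
True
[0.547 0.109 0.192] 0.03497360972759599 [-1.389 -1.587  5.21 ]
22.2917
229 [0.554 0.103 0.038] [0.57  0.127 0.053]
```

View pics/crop.png

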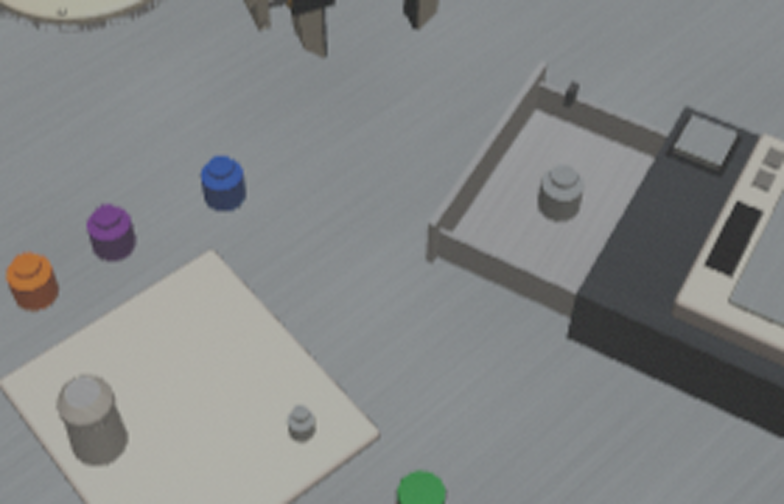

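The crop shows the weight upright on the drawer floor (crop 562,190), the drawer open, and the small weight where it was (crop 301,423).

```bash
python3 -c "
from bench import ctrl
print(ctrl.hand_in())"
```

```text
the job is handed in; nothing more can be done
None
```

The big check weight stands upright on the floor of the open drawer, the small weight and the look-alikes were left alone, and the job was handed in with about 22 s on the robot's clock; no verdict came back.

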